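# Clear the light pad and hold the red-capped tube over it

## Task

Get the red-capped sample tube ready for a look over the light pad: first carry the two loose red screw caps from the pad into the yellow waste tray and let go of them there. Then draw the red-capped tube up out of the rack, tip it over to about 45 degrees with its cap end still the higher, and keep holding it still over the middle of the pad, its lower end at least 10 cm and its middle at most 25 cm above the desk; finish while still holding it. Leave the two blue-capped tubes in the rack and do not shift the mouse, zip case, beaker or wash bottle.

Things in the scene. Friction and masses are not known exactly. Their poses are not given: they have to be found in the camera images.
- rack: fixed tube rack, white with a grey base, 60 (its x) x 190 (its y) x 56 mm high; origin at the centre of its underside on the desk. Three upright holes, 30 mm across, in a row along its y at -58, 0 and +58 mm; the tubes' feet stand 4 mm above the desk, so some 45 mm of each tube stands above the rack's top. Free room for fingers is across the row (along the rack's x)
- tube_red_mid (a point): capped sample tube, 97 mm long, clear body and red cap 30 mm across (the solid under the skin, cap included, is a rod 26 mm across), 40 to 80 g, standing cap up in one of the rack's three places, which one varies; this point is its centre, 48 mm above its foot; its z axis runs along the tube towards the cap
- tube_red_foot (a point): centre of the foot (lower end) of the red-capped tube; z axis along the tube towards the cap
- tube_blue_a_mid (a point): capped sample tube, 97 mm long, clear body and blue cap 30 mm across (the solid under the skin, cap included, is a rod 26 mm across), 40 to 80 g, standing cap up in one of the rack's three places, which one varies; this point is its centre; to be left in the rack
- tube_blue_b_mid (a point): capped sample tube, 97 mm long, clear body and blue cap 30 mm across (the solid under the skin, cap included, is a rod 26 mm across), 40 to 80 g, standing cap up in one of the rack's three places, which one varies; this point is its centre; to be left in the rack
- light_pad: fixed flat light pad, white face in a black frame, 160 (its x) x 180 (its y) x 8 mm; origin at the centre of its underside on the desk
- light_pad_top (a point): centre of the light pad's upper face, 8 mm above the desk; x and y axes as the pad
- cap_a_mid (a point): loose red screw cap, 32 mm across, 14 mm high, 12 g, lying flat on the light pad in the +y half of its face; this point is its centre, 7 mm above its underside
- cap_b_mid (a point): loose red screw cap, 32 mm across, 14 mm high, 12 g, lying flat on the light pad in the -y half of its face; this point is its centre, 7 mm above its underside
- waste_tray: fixed open yellow waste tray, 130 (its x) x 110 (its y) x 45 mm high, walls and floor 4 to 5 mm; origin at the centre of its underside on the desk. It and the light pad may change places between runs
- mouse_mid (a point): black computer mouse, 108x62x37 mm, standing loose on the mouse pad; point at its middle; not to be shifted
- zip_case_mid (a point): black zip case, 78x128x23 mm, loose on the desk; point at its middle; not to be shifted
- beaker_mid (a point): clear empty beaker, 72 mm across, 94 mm high, loose on the desk; point at its middle; not to be shifted
- wash_bottle_mid (a point): clear wash bottle with red top and spout, 105x75x209 mm, loose on the desk; point 80 mm above its underside; not to be shifted

How it is judged:
By the outcome, as a careful person would: the job done as asked, in the order asked, and still so for the second after the job is handed in, while the arm keeps its last pose, push and grip.
It also fails if it takes over 64 s, if anything falls off the work surface, if the arm or the gripper's body presses on something with over 40 N, if the wrist force passes 120 N, or if a joint passes its speed limit or range.

## Robot

A 7-joint arm with a two-finger parallel gripper is mounted at the origin on a cart in front of the work surface, level with it; the furniture and walls round the work are solid. World frame = base frame: x ahead of the robot, y to its left, z up, the work surface at z = 0. Lengths are in m, angles in rad, forces in N, time in s.
With the tool pointing down it reaches from about 0.425 to 0.875 m from the base axis. Payload 4.7 kg.
Tool frame: the origin (TCP) lies midway between the tips of the shut fingers; the grasp point (between the pads) lies 19 mm behind it; z points along the fingers, y is the line along which they close (so a half turn about z gives the same grasp; the last joint's range is limited). The gripper opens to 85 mm and grips with 20 to 120 N. Pads are 22 mm wide; open, the fingers measure 114 mm over their backs; the gripper's body (76 mm by 85 mm) begins 54 mm behind the grasp point. The pads swing forward as they close: fully open they stand 13 mm farther back than shut.
Start: joints at [-1.242, 0.321, -0.07, 1.45, 0.023, 1.371, -0.057], TCP at [0.201, 0.618, 0.231] pointing down, gripper open.
Joint ranges: [-2.86, 2.86], [-0.3, 2.09], [-1.38, 1.24], [0.06, 2.45], [-1.56, 4.7], [0.09, 2.05], [-2.69, 2.69]. Speed limits (rad/s): [2.57, 2.57, 3.14, 3.14, 3.14, 3.14, 3.14].

## Interface

Orientations are given as a 3x3 rotation matrix whose columns are the frame's x, y, z axes.
In Python, from bench import bot, viewer gives the robot as it stands.
- The arm moves only by the shell command python3 -m handwheel 'ROWS' [OPENING] [FORCE]. ROWS is JSON, a list that holds one entry, the list of rows, each a list of 6 numbers: the shift along the tool's x, y, z normalised to -1 to 1, where 1 is 0.5 m, then the turn, a rotation vector about the tool's x, y, z normalised to -1 to 1, where 1 is pi/2 rad. In form: [[[tx, ty, tz, rx, ry, rz], ...]]. A call has 1 to 5 rows; each row is the pose to reach, as a shift and turn from the pose commanded when the call began, along the tool's axes at that moment; what a row does not reach only later rows make up. A row lasts 1/12 s, in which the tool goes at most 41.7 mm and 7.16 degrees, less where a joint would pass 70% of its speed; a pose out of reach is approached as far as the arm can. A call with a number of a shift or a turn outside -1 to 1 is refused whole. A call with a gripper value outside its range is refused whole. OPENING is the opening, from 0 (shut) to 1 (fully open), set as the call begins (- or left out, the last holds). The fingers move at their own pace and stop on an object; FORCE is the grip in N (left out, the last holds). Time passes only in rows, so rows that repeat a pose let the fingers close. It gives the time, the measured TCP pose, the force, the opening and the grip force at its end, in the units of the state.
- bot.get_state(): the state, without advancing time (a new reading comes with each control period).
- viewer.grab_frame(name): name is "scene" or "top" or "wrist"; returns the picture (480x640x3 uint8, red, green, blue); there is no depth.
- viewer.calibration(name): a dict with "fx", "fy", "cx", "cy" (pixels), "view" (4x4, takes a point from world to camera coordinates); the wrist camera has in their place "tool_from_camera" (4x4, takes a point from camera to tool coordinates, whose origin is the TCP and whose axes are the flange's). Camera axes: x right, y down, z forward; pixel columns grow to the right and rows downward; lengths in m; the calibration is good to about 2 mm. A picture is of the moment at which its call begins: read the wrist's pose just before it. calibration takes no time and is no camera call.
- bot.job_done(): hands the job in; it is judged then, once.
The state is a dict: "clock": time; "qpos": joint angles; "dq": joint speeds; "effort": joint torques, N m; "ee_pos": TCP position; "ee_rot": TCP orientation; "force": force on the tool from outside, world axes, zero at the start; "torque": the same for the moment, N m; "width": finger opening in m; "grasp_force": force on a finger pad.
Only numpy, scipy, OpenCV 4.12 (cv2) and the standard library are available. Lean on these libraries where they do the work, as an engineer would, in place of code of your own. Each camera call takes 0.05 s, during which the arm holds its last target. There are 200 camera calls.

## Working session

There is one attempt and no reset: what is moved stays moved. The work goes in short steps, Python scripts to look and compute and a shell command to move; the robot and the scene stay as the last step left them, time stands still between calls to the robot, and variables do not carry over. Pictures are saved under pics/ and viewed, at most 10 in all, crops included, and the job is handed in when it is done.

```bash
ls; mkdir -p pics; python3 - <<'E'
from bench import bot, viewer
import cv2,numpy as np
np.set_printoptions(precision=4,suppress=True)
for n in("scene","top"):
    cv2.imwrite(f"pics/{n}0.png",viewer.grab_frame(n)[:,:,::-1]); c=viewer.calibration(n); print(n,c)
print(viewer.calibration("wrist"))
s=bot.get_state();print(s["clock"],s["ee_pos"],np.array(s["ee_rot"]),s["width"],s["force"])
E
```

```text
pics
scene {'fx': 456.5075759412538, 'fy': 456.5075759412538, 'cx': 324.189525397785, 'cy': 242.5783011387932, 'view': array([[ 0.678 , -0.7351,  0.0031, -0.379 ],
       [-0.5232, -0.4855, -0.7004,  0.4028],
       [ 0.5163,  0.4732, -0.7138,  0.8218],
       [ 0.    ,  0.    ,  0.    ,  1.    ]])}
top {'fx': 535.8851055661027, 'fy': 535.8851055661027, 'cx': 312.33564725342825, 'cy': 232.0766405664717, 'view': array([[-0.0085, -1.    ,  0.001 ,  0.0939],
       [-0.9792,  0.0081, -0.2028,  0.6282],
       [ 0.2028, -0.0027, -0.9792,  1.5374],
       [ 0.    ,  0.    ,  0.    ,  1.    ]])}
{'fx': 363.79809425852085, 'fy': 363.79809425852085, 'cx': 323.42342227897564, 'cy': 231.09186722981025, 'tool_from_camera': array([[ 0.0001, -0.9477, -0.3191,  0.0817],
       [ 1.    ,  0.0002, -0.0002,  0.0008],
       [ 0.0003, -0.3191,  0.9477, -0.1426],
       [ 0.    ,  0.    ,  0.    ,  1.    ]])}
0.1 [0.2012 0.6176 0.2303] [[-0.9509  0.3096 -0.0004]
 [ 0.3096  0.9509 -0.0017]
 [-0.0001 -0.0017 -1.    ]] 0.08510541241401692 [ 0.3127  1.3828 -0.0567]
```

View pics/top0.png

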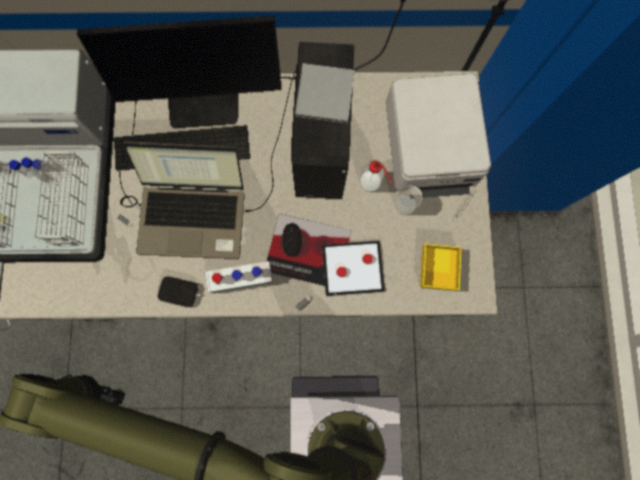

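View pics/scene0.png

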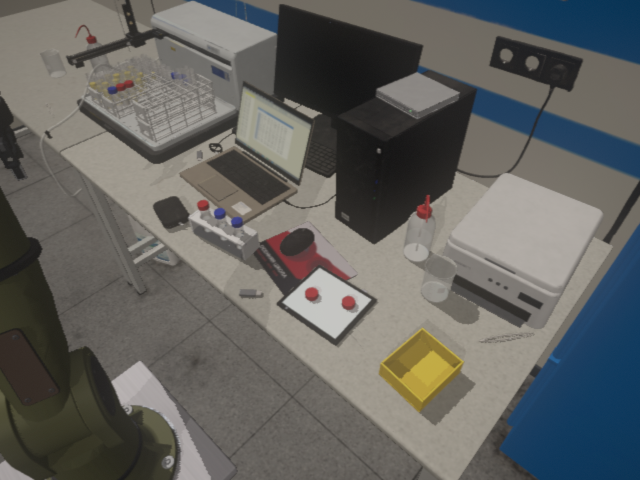

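The top view shows caps at about (342,272) and (368,259), the pad centred at about (354,268), and the tray at about (442,267). The red tube cap is at (217,278), with blue caps at (237,275) and (257,272). The scene view agrees: caps at (312,294) and (348,302), red tube cap at (203,205).

```bash
cat > h.py <<'E'
from bench import bot, viewer
import cv2,numpy as np
np.set_printoptions(precision=4,suppress=True)
def blob(im,near,cols="red",r=14):
    i=im.astype(int); R,G,B=i[...,0],i[...,1],i[...,2]
    m={"red":(R>110)&(R>1.9*G)&(R>1.9*B),"blue":(B>80)&(B>1.6*R)&(B>1.4*G)}[cols]
    v,u=np.nonzero(m); k=np.hypot(u-near[0],v-near[1])<r
    return np.array([u[k].mean(),v[k].mean()]),k.sum()
def ray(name,px,s=None):
    c=viewer.calibration(name)
    d=np.array([(px[0]-c["cx"])/c["fx"],(px[1]-c["cy"])/c["fy"],1])
    if name=="wrist":
        T=c["tool_from_camera"];R=np.array(s["ee_rot"])
        return np.array(s["ee_pos"])+R@T[:3,3],R@T[:3,:3]@d
    V=c["view"];return -V[:3,:3].T@V[:3,3],V[:3,:3].T@d
def at(name,px,z,s=None):
    o,d=ray(name,px,s);return o+d*(z-o[2])/d[2]
def tool(target,s=None):
    "shift in tool axes, normalised, from measured TCP to a world point"
    s=s or bot.get_state();return np.array(s["ee_rot"]).T@(np.array(target)-s["ee_pos"])/.5
E
python3 - <<'E'
from h import *
P={n:cv2.imread(f"pics/{n}0.png")[:,:,::-1] for n in("top","scene")}
for nm,t,sc,col,z in [("cap_b",(368,259),(348,302),"red",.017),("cap_a",(342,272),(312,294),"red",.017),("red",(217,278),(203,205),"red",.093),("blue1",(237,275),(220,213),"blue",.093),("blue2",(257,272),(237,222),"blue",.093)]:
    for n,p in(("top",t),("scene",sc)):
        c,k=blob(P[n],p,col,9); print(nm,n,c,k,at(n,c,z))
print("pad",[at("top",p,.008)[:2] for p in((324,244),(381,241),(384,292),(327,295))])
print("padS",[at("scene",p,.008)[:2] for p in((321,266),(376,299),(336,340),(278,303))])
print("tray",[at("top",p,.045)[:2] for p in((425,245),(463,248),(460,291),(422,287))])
print("trayS",[at("scene",p,.045)[:2] for p in((422,331),(462,364),(420,398),(380,367))])
print("rack",[at("top",p,.056)[:2] for p in((206,270),(268,262),(271,282),(209,292))])
print("beaker,bottle,mouse,case",[at("top",p,.05)[:2] for p in((406,202),(372,178),(292,239),(180,291))])
E
```

```text
cap_b top [367.2188 258.5   ] 64 [ 0.5552 -0.0781  0.017 ]
cap_b scene [347.8667 301.3889] 90 [ 0.5569 -0.0767  0.017 ]
cap_a top [341.1129 271.4032] 62 [0.5163 0.0022 0.017 ]
cap_a scene [311.0989 292.7143] 91 [0.5173 0.0036 0.017 ]
red top [216.5    277.8125] 64 [0.4907 0.3661 0.093 ]
red scene [202.1967 203.8361] 61 [0.4934 0.3709 0.093 ]
blue1 top [236.2656 274.7031] 64 [0.4993 0.3093 0.093 ]
blue1 scene [218.9615 212.5385] 78 [0.5018 0.3121 0.093 ]
blue2 top [256.0328 271.1967] 61 [0.509  0.2524 0.093 ]
blue2 scene [236.1385 220.6   ] 65 [0.5121 0.2566 0.093 ]
pad [array([0.6028, 0.0528]), array([ 0.6108, -0.1232]), array([ 0.4537, -0.1269]), array([0.4461, 0.0458])]
padS [array([0.6006, 0.0493]), array([ 0.6128, -0.1166]), array([ 0.4649, -0.1219]), array([0.4477, 0.0444])]
tray [array([ 0.5904, -0.2504]), array([ 0.5803, -0.3643]), array([ 0.4513, -0.3469]), array([ 0.4641, -0.235 ])]
trayS [array([ 0.5878, -0.2565]), array([ 0.5771, -0.3598]), array([ 0.4598, -0.3387]), array([ 0.4598, -0.243 ])]
rack [array([0.5187, 0.4044]), array([0.5411, 0.221 ]), array([0.4815, 0.2117]), array([0.4536, 0.3935])]
beaker,bottle,mouse,case [array([ 0.7233, -0.1981]), array([ 0.8006, -0.0967]), array([0.6112, 0.1499]), array([0.4578, 0.4802])]
```

```bash
python3 - <<'E'
import cv2
a=cv2.imread("pics/top0.png")[225:310,195:475]; cv2.imwrite("pics/crop1.png",cv2.resize(a,None,fx=2.85,fy=2.85,interpolation=cv2.INTER_CUBIC))
E
```

```text
(no output)
```

View pics/crop1.png

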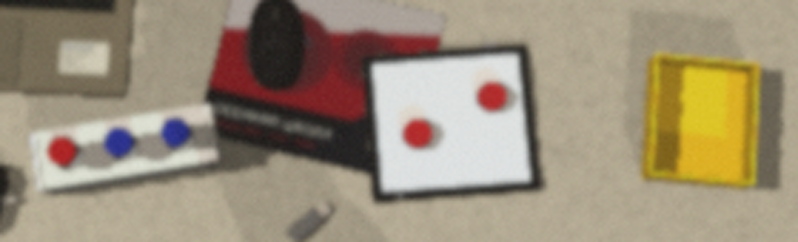

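The crop confirms the layout: red tube at the left end of the rack, cap_a near (418,133) and cap_b near (490,96) in the crop, tray at the right. Both cameras agree to 2–4 mm. I'll move over the caps, turn the fingers to close along the rack's x, and look from near.

```bash

python3 -m handwheel '[[[-0.246,-0.244,0.025,0,0,0],[-0.246,-0.244,0.025,0,0,0],[-0.246,-0.244,0.025,0,0,0],[-0.246,-0.244,0.025,0,0,0],[-0.246,-0.244,0.025,0,0,0]]]' 0.65 25
python3 -m handwheel '[[[-0.246,-0.244,0.025,0,0,0],[-0.246,-0.244,0.025,0,0,0],[-0.246,-0.244,0.025,0,0,0],[-0.246,-0.244,0.025,0,0,0],[-0.246,-0.244,0.025,0,0,0]]]'
python3 -m handwheel '[[[-0.246,-0.244,0.025,0,0,0],[-0.246,-0.244,0.025,0,0,0],[-0.246,-0.244,0.025,0,0,0],[-0.246,-0.244,0.025,0,0,0],[-0.246,-0.244,0.025,0,0,0]]]'
python3 -m handwheel '[[[-0.246,-0.244,0.025,0,0,0],[-0.246,-0.244,0.025,0,0,0],[-0.246,-0.244,0.025,0,0,0],[-0.246,-0.244,0.025,0,0,0],[-0.246,-0.244,0.025,0,0,0]]]'
python3 -m handwheel '[[[0,0,0,0,0,0.35],[0,0,0,0,0,0.35],[0,0,0,0,0,0.35],[0,0,0,0,0,0.35],[0,0,0,0,0,0.35]]]'
python3 -m handwheel '[[[0,0,0,0,0,0.35],[0,0,0,0,0,0.35],[0,0,0,0,0,0.35],[0,0,0,0,0,0.35],[0,0,0,0,0,0.35]]]'
python3 - <<'E'
from h import *
s=bot.get_state(); im=viewer.grab_frame("wrist"); cv2.imwrite("pics/w1.png",im[:,:,::-1])
import pickle; pickle.dump(s,open("s1.pkl","wb"))
print(s["ee_pos"],np.array(s["ee_rot"]),s["qpos"])
E
```

```text
clock: 0.52
ee_pos: [0.2856, 0.4565, 0.2179]
ee_rot: [[-0.948, 0.319, 0.002], [0.319, 0.948, -0.005], [-0.003, -0.004, -1.0]]
force: [0.5, 0.3, -0.6]
width: 0.0558
grasp_force: 0.0
clock: 0.93
ee_pos: [0.3632, 0.3025, 0.2057]
ee_rot: [[-0.948, 0.319, 0.001], [0.319, 0.948, -0.003], [-0.002, -0.003, -1.0]]
force: [0.4, -0.5, 0.0]
width: 0.0555
grasp_force: 0.0
clock: 1.35
ee_pos: [0.4415, 0.1483, 0.1935]
ee_rot: [[-0.948, 0.319, 0.001], [0.319, 0.948, -0.003], [-0.002, -0.002, -1.0]]
force: [-0.4, -0.5, 0.2]
width: 0.0552
grasp_force: 0.0
clock: 1.77
ee_pos: [0.5198, -0.0061, 0.1812]
ee_rot: [[-0.948, 0.319, 0.001], [0.319, 0.948, -0.004], [-0.003, -0.004, -1.0]]
force: [-0.2, -1.2, 0.1]
width: 0.0554
grasp_force: 0.0
clock: 2.18
ee_pos: [0.5178, 0.0023, 0.181]
ee_rot: [[-0.645, 0.765, -0.001], [0.765, 0.645, -0.0], [0.0, -0.001, -1.0]]
force: [-1.0, -0.5, 0.9]
width: 0.0556
grasp_force: 0.0
clock: 2.6
ee_pos: [0.5178, 0.0024, 0.181]
ee_rot: [[-0.15, 0.989, -0.001], [0.989, 0.15, -0.0], [-0.0, -0.001, -1.0]]
force: [0.9, -0.2, -0.0]
width: 0.0555
grasp_force: 0.0
[0.5178 0.0024 0.181 ] [[-0.1503  0.9886 -0.0006]
 [ 0.9886  0.1503 -0.0001]
 [-0.     -0.0006 -1.    ]] [-0.6085  0.0698  0.5801  1.8619 -0.0406  1.2222  0.1353]
```

View pics/w1.png

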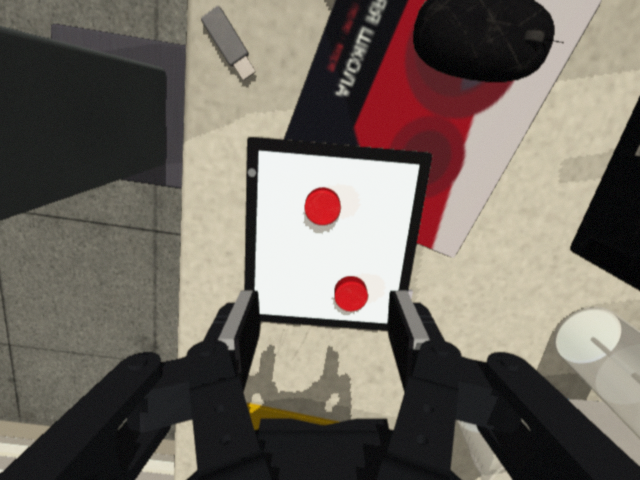

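The wrist view shows cap_a at about (322,206), cap_b at about (351,293), and pad corners near (250,139), (430,153), and (245,316).

```bash
python3 - <<'E'
from h import *
import pickle; s=pickle.load(open("s1.pkl","rb")); im=cv2.imread("pics/w1.png")[:,:,::-1]
for n,p in(("a",(322,206)),("b",(351,293))):
    c,k=blob(im,p,"red",24); q=at("wrist",c,.020,s); print(n,c,k,q)
    q[2]=.010; print("shift",tool(q))
print("pad",[at("wrist",p,.008,s)[:2] for p in((249,138),(431,153),(244,316))])
E
```

```text
a [322.1268 206.1401] 1049 [0.5169 0.0053 0.02  ]
shift [ 0.0061 -0.0008  0.3421]
b [350.4573 293.5755] 914 [ 0.5556 -0.074   0.02  ]
shift [-0.1624  0.0519  0.3421]
pad [array([0.4476, 0.0515]), array([0.6022, 0.0624]), array([ 0.4574, -0.1207])]
```

```bash

python3 -m handwheel '[[[0.005,-0.001,0.08,0,0,0],[0.005,-0.001,0.16,0,0,0],[0.005,-0.001,0.23,0,0,0],[0.005,-0.001,0.28,0,0,0],[0.005,-0.001,0.30,0,0,0]]]'
python3 -m handwheel '[[[0,0,0.015,0,0,0],[0,0,0.028,0,0,0],[0,0,0.036,0,0,0],[0,0,0.041,0,0,0],[0,0,0.041,0,0,0]]]'
python3 -m handwheel '[[[0,0,0,0,0,0],[0,0,0,0,0,0],[0,0,0,0,0,0],[0,0,0,0,0,0],[0,0,0,0,0,0]]]' 0.2 25
python3 -m handwheel '[[[0,0,0,0,0,0],[0,0,0,0,0,0],[0,0,0,0,0,0],[0,0,0,0,0,0],[0,0,0,0,0,0]]]' 0.2 25
```

```text
clock: 3.07
ee_pos: [0.5139, 0.0044, 0.0274]
ee_rot: [[-0.157, 0.988, -0.007], [0.988, 0.157, -0.001], [-0.0, -0.007, -1.0]]
force: [0.4, 1.0, -0.9]
width: 0.0555
grasp_force: 0.0
clock: 3.48
ee_pos: [0.5178, 0.0042, 0.0114]
ee_rot: [[-0.156, 0.988, 0.001], [0.988, 0.156, 0.0], [0.0, 0.001, -1.0]]
force: [0.6, 0.0, -0.2]
width: 0.0553
grasp_force: 0.0
clock: 3.9
ee_pos: [0.5178, 0.0042, 0.0118]
ee_rot: [[-0.156, 0.988, 0.001], [0.988, 0.156, 0.001], [0.0, 0.001, -1.0]]
force: [-0.8, 0.0, 6.2]
width: 0.0298
grasp_force: 24.7
clock: 4.32
ee_pos: [0.5178, 0.0042, 0.0118]
ee_rot: [[-0.156, 0.988, 0.001], [0.988, 0.156, 0.001], [0.0, 0.001, -1.0]]
force: [-1.5, 0.8, 5.7]
width: 0.03
grasp_force: 24.7
```

```bash

python3 -m handwheel '[[[0,0,-0.05,0,0,0],[0,0,-0.12,0,0,0],[0,0,-0.20,0,0,0],[0,0,-0.24,0,0,0],[0,0,-0.24,0,0,0]]]'
python3 -m handwheel '[[[-0.06,-0.008,0,0,0,0],[-0.13,-0.019,0,0,0,0],[-0.20,-0.03,0,0,0,0],[-0.26,-0.038,0,0,0,0],[-0.281,-0.041,0,0,0,0]]]'
python3 -m handwheel '[[[-0.06,-0.008,0,0,0,0],[-0.13,-0.019,0,0,0,0],[-0.20,-0.03,0,0,0,0],[-0.26,-0.038,0,0,0,0],[-0.281,-0.041,0,0,0,0]]]'
python3 -m handwheel '[[[0,0,0.04,0,0,0],[0,0,0.09,0,0,0],[0,0,0.13,0,0,0],[0,0,0.15,0,0,0],[0,0,0.15,0,0,0]]]'
python3 - <<'E'
from h import *
s=bot.get_state(); im=viewer.grab_frame("wrist"); cv2.imwrite("pics/w2.png",im[:,:,::-1])
E
```

```text
clock: 4.73
ee_pos: [0.5208, 0.0043, 0.1362]
ee_rot: [[-0.156, 0.988, 0.01], [0.988, 0.156, 0.003], [0.001, 0.01, -1.0]]
force: [0.4, -0.0, 0.3]
width: 0.03
grasp_force: 25.0
clock: 5.15
ee_pos: [0.5175, -0.1435, 0.1305]
ee_rot: [[-0.15, 0.989, -0.0], [0.989, 0.15, -0.003], [-0.003, -0.001, -1.0]]
force: [-0.7, -0.6, 0.5]
width: 0.0295
grasp_force: 25.0
clock: 5.57
ee_pos: [0.5189, -0.2849, 0.1303]
ee_rot: [[-0.151, 0.989, -0.001], [0.989, 0.151, -0.003], [-0.003, -0.001, -1.0]]
force: [-0.6, -0.9, 0.3]
width: 0.0299
grasp_force: 25.0
clock: 5.98
ee_pos: [0.5187, -0.2779, 0.0528]
ee_rot: [[-0.157, 0.988, -0.005], [0.988, 0.157, 0.002], [0.003, -0.005, -1.0]]
force: [-0.0, 0.3, -0.4]
width: 0.0295
grasp_force: 25.0
```

View pics/w2.png

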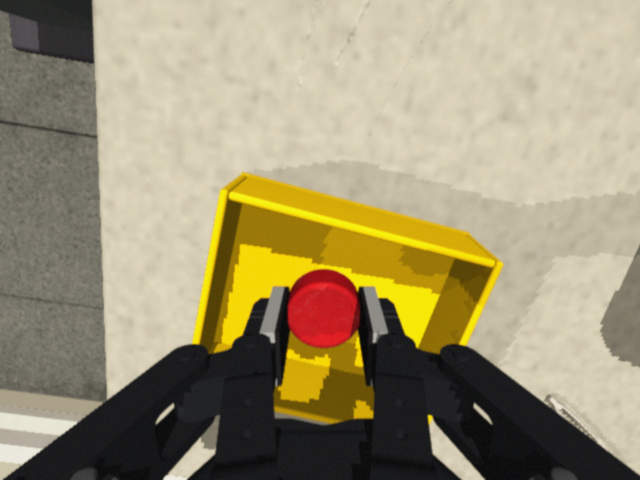

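The cap is held over the tray's inside at (323,308). I'll release it here and go back over cap_b.

```bash

python3 -m handwheel '[[[0,0,0,0,0,0],[0,0,0,0,0,0],[0,0,0,0,0,0],[0,0,0,0,0,0],[0,0,0,0,0,0]]]' 0.65 25
python3 -m handwheel '[[[0,0,-0.05,0,0,0],[0,0,-0.10,0,0,0],[0,0,-0.15,0,0,0],[0,0,-0.15,0,0,0],[0,0,-0.15,0,0,0]]]'
python3 -m handwheel '[[[0.04,0.014,0,0,0,0],[0.1,0.035,0,0,0,0],[0.15,0.052,0,0,0,0],[0.195,0.068,0,0,0,0],[0.195,0.068,0,0,0,0]]]'
python3 -m handwheel '[[[0.04,0.014,0,0,0,0],[0.1,0.035,0,0,0,0],[0.15,0.052,0,0,0,0],[0.195,0.068,0,0,0,0],[0.195,0.068,0,0,0,0]]]'
python3 - <<'E'
from h import *
s=bot.get_state(); im=viewer.grab_frame("wrist"); cv2.imwrite("pics/w3.png",im[:,:,::-1])
t=viewer.grab_frame("scene");cv2.imwrite("pics/s3.png",t[:,:,::-1])
i=im.astype(int); m=((i[...,0]>110)&(i[...,0]>1.9*i[...,1])&(i[...,0]>1.9*i[...,2])).astype(np.uint8)
n,l,st,ce=cv2.connectedComponentsWithStats(m)
for k in range(1,n):
    if st[k,4]>200:
        q=at("wrist",ce[k],.020,s); q2=q.copy(); q2[2]=.012; print(st[k],ce[k],q,tool(q2))
E
```

```text
clock: 6.45
ee_pos: [0.5209, -0.2799, 0.0566]
ee_rot: [[-0.156, 0.988, 0.001], [0.988, 0.156, -0.0], [-0.0, 0.001, -1.0]]
force: [0.8, -0.0, -0.1]
width: 0.0556
grasp_force: 0.0
clock: 6.87
ee_pos: [0.5215, -0.2804, 0.1326]
ee_rot: [[-0.156, 0.988, 0.004], [0.988, 0.156, -0.001], [-0.001, 0.004, -1.0]]
force: [0.1, -0.7, -0.6]
width: 0.0554
grasp_force: 0.0
clock: 7.28
ee_pos: [0.5396, -0.1711, 0.1291]
ee_rot: [[-0.164, 0.986, -0.002], [0.986, 0.164, 0.004], [0.004, -0.001, -1.0]]
force: [0.5, 1.3, -0.6]
width: 0.0554
grasp_force: 0.0
clock: 7.7
ee_pos: [0.5575, -0.0699, 0.1293]
ee_rot: [[-0.164, 0.987, -0.002], [0.987, 0.164, 0.003], [0.003, -0.001, -1.0]]
force: [0.5, 0.2, -0.6]
width: 0.0556
grasp_force: 0.0
[ 324    0  153  178 6447] [408.0554  58.541 ] [0.5922 0.0503 0.02  ] [0.2374 0.1106 0.2352]
[ 299  213   42   44 1473] [319.6368 234.5126] [ 0.556  -0.0747  0.02  ] [ 0.002  -0.0004  0.2354]
```

```bash

python3 -m handwheel '[[[0.003,-0.003,0.06,0,0,0],[0.003,-0.003,0.13,0,0,0],[0.003,-0.003,0.18,0,0,0],[0.003,-0.003,0.2,0,0,0],[0.003,-0.003,0.2,0,0,0]]]'
python3 -m handwheel '[[[0,0,0.015,0,0,0],[0,0,0.028,0,0,0],[0,0,0.038,0,0,0],[0,0,0.038,0,0,0],[0,0,0.038,0,0,0]]]'
python3 -m handwheel '[[[0,0,0,0,0,0],[0,0,0,0,0,0],[0,0,0,0,0,0],[0,0,0,0,0,0],[0,0,0,0,0,0]]]' 0.2 25
python3 -m handwheel '[[[0,0,0,0,0,0],[0,0,0,0,0,0],[0,0,0,0,0,0],[0,0,-0.01,0,0,0],[0,0,-0.03,0,0,0]]]'
python3 -m handwheel '[[[0,0,-0.05,0,0,0],[0,0,-0.12,0,0,0],[0,0,-0.18,0,0,0],[0,0,-0.21,0,0,0],[0,0,-0.21,0,0,0]]]'
```

```text
clock: 8.22
ee_pos: [0.5527, -0.0769, 0.0281]
ee_rot: [[-0.154, 0.988, -0.006], [0.988, 0.154, -0.001], [-0.0, -0.006, -1.0]]
force: [-0.5, 0.4, 0.0]
width: 0.0557
grasp_force: 0.0
clock: 8.63
ee_pos: [0.5558, -0.0754, 0.0122]
ee_rot: [[-0.156, 0.988, 0.001], [0.988, 0.156, 0.0], [0.0, 0.001, -1.0]]
force: [-0.6, -0.4, 1.2]
width: 0.055
grasp_force: 0.0
clock: 9.05
ee_pos: [0.556, -0.0754, 0.0125]
ee_rot: [[-0.156, 0.988, 0.001], [0.988, 0.156, 0.0], [0.0, 0.001, -1.0]]
force: [-1.0, 0.3, 5.5]
width: 0.0294
grasp_force: 25.0
clock: 9.47
ee_pos: [0.5543, -0.0753, 0.0261]
ee_rot: [[-0.156, 0.988, -0.003], [0.988, 0.156, -0.0], [0.0, -0.003, -1.0]]
force: [-0.1, 0.3, 0.3]
width: 0.0297
grasp_force: 24.8
clock: 9.88
ee_pos: [0.5583, -0.0759, 0.1366]
ee_rot: [[-0.155, 0.988, 0.008], [0.988, 0.155, 0.001], [-0.001, 0.008, -1.0]]
force: [1.3, -0.3, 0.4]
width: 0.0296
grasp_force: 24.8
```

```bash

python3 -m handwheel '[[[-0.05,-0.017,0,0,0,0],[-0.12,-0.04,0,0,0,0],[-0.18,-0.06,0,0,0,0],[-0.228,-0.077,0,0,0,0],[-0.228,-0.077,0,0,0,0]]]'
python3 -m handwheel '[[[-0.05,-0.017,0,0,0,0],[-0.12,-0.04,0,0,0,0],[-0.18,-0.06,0,0,0,0],[-0.228,-0.077,0,0,0,0],[-0.228,-0.077,0,0,0,0]]]'
python3 -m handwheel '[[[0,0,0.04,0,0,0],[0,0,0.09,0,0,0],[0,0,0.13,0,0,0],[0,0,0.15,0,0,0],[0,0,0.15,0,0,0]]]'
python3 -m handwheel '[[[0,0,0,0,0,0],[0,0,0,0,0,0],[0,0,0,0,0,0],[0,0,0,0,0,0],[0,0,0,0,0,0]]]' 0.65 25
python3 -m handwheel '[[[0,0,-0.05,0,0,0],[0,0,-0.12,0,0,0],[0,0,-0.2,0,0,0],[0,0,-0.26,0,0,0],[0,0,-0.26,0,0,0]]]'
python3 - <<'E'
from h import *
s=bot.get_state(); im=viewer.grab_frame("wrist"); t=viewer.grab_frame("scene")
cv2.imwrite("pics/d.png",np.hstack([cv2.resize(im,(400,300)),cv2.resize(t,(400,300))])[:,:,::-1])
print(s["ee_pos"],np.array(s["ee_rot"]),s["qpos"])
E
```

```text
clock: 10.3
ee_pos: [0.5324, -0.2012, 0.1318]
ee_rot: [[-0.147, 0.989, -0.001], [0.989, 0.147, -0.004], [-0.004, -0.002, -1.0]]
force: [-0.4, -0.8, 0.0]
width: 0.0296
grasp_force: 24.8
clock: 10.72
ee_pos: [0.5116, -0.3191, 0.1317]
ee_rot: [[-0.148, 0.989, -0.002], [0.989, 0.148, -0.004], [-0.004, -0.002, -1.0]]
force: [-1.8, 0.0, -0.6]
width: 0.0293
grasp_force: 24.8
clock: 11.13
ee_pos: [0.5133, -0.3106, 0.0539]
ee_rot: [[-0.156, 0.988, -0.005], [0.988, 0.156, 0.002], [0.003, -0.005, -1.0]]
force: [-0.8, 0.2, 0.3]
width: 0.0295
grasp_force: 24.8
clock: 11.55
ee_pos: [0.5155, -0.3128, 0.0577]
ee_rot: [[-0.156, 0.988, 0.002], [0.988, 0.156, -0.0], [-0.001, 0.002, -1.0]]
force: [0.2, 0.8, 0.3]
width: 0.0558
grasp_force: 0.0
clock: 11.97
ee_pos: [0.5181, -0.3153, 0.1944]
ee_rot: [[-0.155, 0.988, 0.011], [0.988, 0.155, -0.005], [-0.006, 0.011, -1.0]]
force: [0.8, -1.4, 0.4]
width: 0.0556
grasp_force: 0.0
[ 0.5181 -0.3153  0.1944] [[-0.1553  0.9878  0.0114]
 [ 0.9878  0.1554 -0.0045]
 [-0.0062  0.0105 -0.9999]] [-0.157   0.2995  0.8004  1.6511 -0.2264  1.2738  0.8413]
```

View pics/d.png

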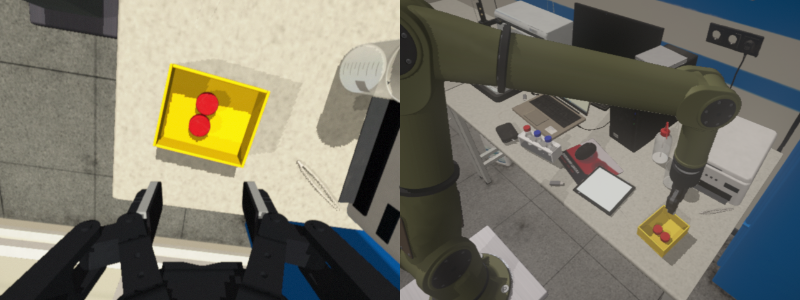

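Both caps lie in the tray, at (207,104) and (199,126) in the left half. Next I go over to the red tube.

```bash

python3 -m handwheel '[[[0.05,0.006,0,0,0,0],[0.13,0.016,0,0,0,0],[0.21,0.026,0,0,0,0],[0.29,0.035,0,0,0,0],[0.338,0.041,0,0,0,0]]]' 0.85
python3 -m handwheel '[[[0.08,0.01,0,0,0,0],[0.16,0.02,0,0,0,0],[0.24,0.03,0,0,0,0],[0.32,0.04,0,0,0,0],[0.338,0.041,0,0,0,0]]]'
python3 -m handwheel '[[[0.08,0.01,0,0,0,0],[0.16,0.02,0,0,0,0],[0.24,0.03,0,0,0,0],[0.32,0.04,0,0,0,0],[0.338,0.041,0,0,0,0]]]'
python3 -m handwheel '[[[0.07,0.009,0,0,0,0],[0.15,0.018,0,0,0,0],[0.22,0.027,0,0,0,0],[0.3,0.036,0,0,0,0],[0.3,0.036,0,0,0,0]]]'
python3 -m handwheel '[[[0,0,0,0,0,0],[0,0,0,0,0,0],[0,0,0,0,0,0]]]'
python3 - <<'E'
from h import *
import pickle
s=bot.get_state(); im=viewer.grab_frame("wrist"); cv2.imwrite("pics/w4.png",im[:,:,::-1]); pickle.dump(s,open("s4.pkl","wb"))
print(s["ee_pos"],np.array(s["ee_rot"]),s["qpos"])
E
```

```text
clock: 12.48
ee_pos: [0.5078, -0.1371, 0.1851]
ee_rot: [[-0.16, 0.987, -0.003], [0.987, 0.16, 0.003], [0.003, -0.002, -1.0]]
force: [0.1, 0.3, -0.6]
width: 0.0726
grasp_force: 0.0
clock: 12.9
ee_pos: [0.5011, 0.036, 0.1852]
ee_rot: [[-0.166, 0.986, -0.003], [0.986, 0.166, 0.003], [0.003, -0.002, -1.0]]
force: [0.5, 2.0, -0.0]
width: 0.0723
grasp_force: 0.0
clock: 13.32
ee_pos: [0.494, 0.2058, 0.1851]
ee_rot: [[-0.166, 0.986, -0.003], [0.986, 0.166, 0.002], [0.002, -0.002, -1.0]]
force: [0.5, 0.6, 0.2]
width: 0.0727
grasp_force: 0.0
clock: 13.73
ee_pos: [0.4868, 0.3583, 0.1845]
ee_rot: [[-0.167, 0.986, -0.004], [0.986, 0.167, 0.003], [0.004, -0.003, -1.0]]
force: [-2.2, 0.9, 0.2]
width: 0.0723
grasp_force: 0.0
clock: 13.98
ee_pos: [0.4915, 0.3467, 0.1861]
ee_rot: [[-0.154, 0.988, -0.001], [0.988, 0.154, -0.002], [-0.001, -0.001, -1.0]]
force: [-0.2, 0.4, -0.6]
width: 0.0726
grasp_force: 0.0
[0.4915 0.3467 0.1861] [[-0.1536  0.9881 -0.0008]
 [ 0.9881  0.1536 -0.0016]
 [-0.0015 -0.001  -1.    ]] [-0.9437  0.2485  0.3356  1.6494 -0.0843  1.2597 -0.4375]
```

View pics/w4.png

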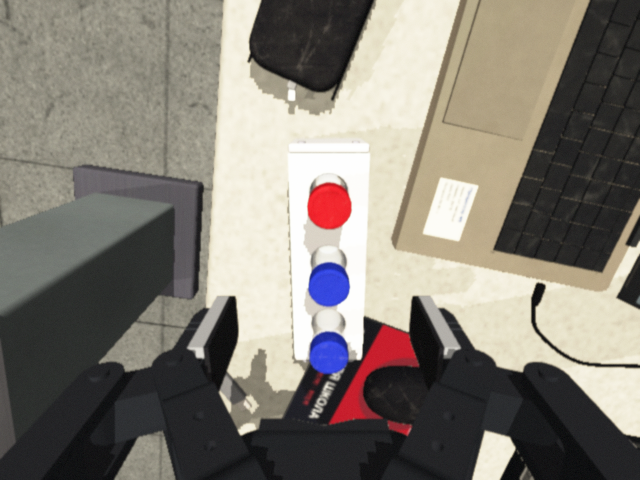

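The red cap is centred at about (329,206), with blue caps at (329,284) and (329,352). The rack runs straight down the picture, so the yaw is right.

```bash
python3 - <<'E'
from h import *
import pickle; s=pickle.load(open("s4.pkl","rb")); im=cv2.imread("pics/w4.png")[:,:,::-1]
c,k=blob(im,(329,206),"red",30); q=at("wrist",c,.098,s); print(c,k,q); q[2]=.062; print(tool(q))
for p in((329,284),(329,352)):
    c,k=blob(im,p,"blue",26); print(c,k,at("wrist",c,.098,s))
E
```

```text
[328.8653 205.5593] 1611 [0.4921 0.3695 0.098 ]
[0.0451 0.008  0.2488]
[328.5031 284.112 ] 1429 [0.5008 0.3132 0.098 ]
[328.3632 352.7825] 1338 [0.5098 0.2564 0.098 ]
```

```bash

python3 -m handwheel '[[[0.045,0.008,0,0,0,0],[0.045,0.008,0,0,0,0],[0.045,0.008,0.05,0,0,0],[0.045,0.008,0.1,0,0,0],[0.045,0.008,0.12,0,0,0]]]'
python3 -m handwheel '[[[0,0,0.04,0,0,0],[0,0,0.08,0,0,0],[0,0,0.11,0,0,0],[0,0,0.128,0,0,0],[0,0,0.128,0,0,0]]]'
python3 -m handwheel '[[[0,0,0,0,0,0],[0,0,0,0,0,0],[0,0,0,0,0,0],[0,0,0,0,0,0],[0,0,0,0,0,0]]]' 0.1 50
python3 -m handwheel '[[[0,0,0,0,0,0],[0,0,0,0,0,0],[0,0,0,0,0,0],[0,0,0,0,0,0],[0,0,0,0,0,0]]]'
```

```text
clock: 14.45
ee_pos: [0.4904, 0.3692, 0.1238]
ee_rot: [[-0.154, 0.988, -0.003], [0.988, 0.154, -0.003], [-0.003, -0.004, -1.0]]
force: [-1.0, -0.8, 0.1]
width: 0.0724
grasp_force: 0.0
clock: 14.87
ee_pos: [0.4907, 0.37, 0.061]
ee_rot: [[-0.155, 0.988, -0.003], [0.988, 0.155, -0.003], [-0.002, -0.003, -1.0]]
force: [-0.5, 0.2, 0.1]
width: 0.0726
grasp_force: 0.0
clock: 15.28
ee_pos: [0.4922, 0.3721, 0.0642]
ee_rot: [[-0.156, 0.988, 0.002], [0.988, 0.156, 0.001], [0.001, 0.002, -1.0]]
force: [-0.4, -0.6, 3.6]
width: 0.025
grasp_force: 49.1
clock: 15.7
ee_pos: [0.4922, 0.3722, 0.0642]
ee_rot: [[-0.156, 0.988, 0.002], [0.988, 0.156, 0.001], [0.001, 0.002, -1.0]]
force: [-1.1, -0.4, 6.9]
width: 0.0247
grasp_force: 49.3
```

The grip reads 25 mm wide at 49 N, which fits the 26 mm rod. I'll draw the tube straight up, then carry it over the pad.

```bash

python3 -m handwheel '[[[0,0,-0.01,0,0,0],[0,0,-0.03,0,0,0],[0,0,-0.06,0,0,0],[0,0,-0.09,0,0,0],[0,0,-0.12,0,0,0]]]'
python3 -m handwheel '[[[0,0,-0.04,0,0,0],[0,0,-0.09,0,0,0],[0,0,-0.14,0,0,0],[0,0,-0.18,0,0,0],[0,0,-0.2,0,0,0]]]'
python3 -m handwheel '[[[0,0,0,0,0,0],[-0.02,-0.001,0,0,0,0],[-0.07,-0.004,0,0,0,0],[-0.13,-0.009,0,0,0,0],[-0.19,-0.013,0,0,0,0]]]'
python3 -m handwheel '[[[-0.06,-0.004,0,0,0,0],[-0.12,-0.008,0,0,0,0],[-0.18,-0.012,0,0,0,0],[-0.24,-0.016,0,0,0,0],[-0.3,-0.02,0,0,0,0]]]'
python3 -m handwheel '[[[-0.06,-0.004,0,0,0,0],[-0.12,-0.008,0,0,0,0],[-0.18,-0.012,0,0,0,0],[-0.24,-0.016,0,0,0,0],[-0.3,-0.02,0,0,0,0]]]'
python3 -m handwheel '[[[-0.02,-0.001,0,0,0,0],[-0.03,-0.001,0,0,0,0],[-0.03,-0.001,0,0,0,0],[-0.03,-0.001,0,0,0,0],[-0.03,-0.001,0,0,0,0]]]'
python3 - <<'E'
from h import *
im=viewer.grab_frame("wrist"); t=viewer.grab_frame("scene")
cv2.imwrite("pics/e.png",np.hstack([cv2.resize(im,(400,300)),cv2.resize(t,(400,300))])[:,:,::-1])
print(bot.get_state()["qpos"])
E
```

```text
clock: 16.12
ee_pos: [0.4914, 0.3714, 0.1238]
ee_rot: [[-0.156, 0.988, -0.0], [0.988, 0.156, -0.0], [-0.0, -0.0, -1.0]]
force: [0.2, 0.2, -0.8]
width: 0.0253
grasp_force: 49.1
clock: 16.53
ee_pos: [0.4926, 0.3723, 0.2266]
ee_rot: [[-0.156, 0.988, 0.003], [0.988, 0.156, 0.003], [0.003, 0.004, -1.0]]
force: [-0.2, 0.5, -1.0]
width: 0.025
grasp_force: 49.1
clock: 16.95
ee_pos: [0.4986, 0.2747, 0.2203]
ee_rot: [[-0.157, 0.988, -0.003], [0.988, 0.157, -0.003], [-0.002, -0.004, -1.0]]
force: [0.4, -1.0, -0.5]
width: 0.025
grasp_force: 49.1
clock: 17.37
ee_pos: [0.512, 0.1244, 0.2207]
ee_rot: [[-0.155, 0.988, -0.003], [0.988, 0.155, -0.001], [-0.001, -0.004, -1.0]]
force: [0.7, 0.3, -1.5]
width: 0.0252
grasp_force: 49.1
clock: 17.78
ee_pos: [0.5252, -0.0249, 0.2208]
ee_rot: [[-0.155, 0.988, -0.003], [0.988, 0.155, -0.0], [0.0, -0.004, -1.0]]
force: [0.0, -0.0, -1.0]
width: 0.0251
grasp_force: 49.1
clock: 18.2
ee_pos: [0.5285, -0.0357, 0.2222]
ee_rot: [[-0.159, 0.987, -0.001], [0.987, 0.159, 0.001], [0.001, -0.001, -1.0]]
force: [-1.1, 0.9, -1.1]
width: 0.0253
grasp_force: 49.1
[-0.5761  0.0677  0.6255  1.7807 -0.0413  1.3067  0.2183]
```

View pics/e.png

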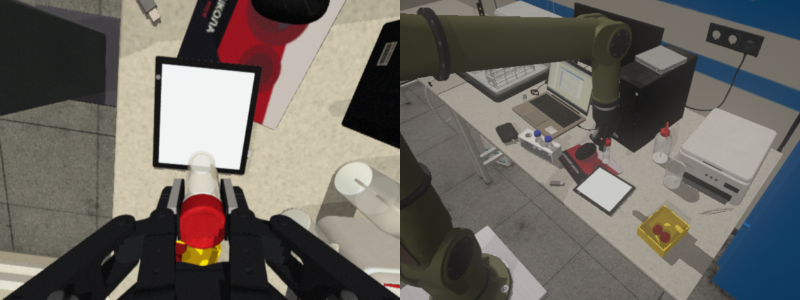

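The tube is in hand over the pad, with its cap at (205,220) in the left half, and both blue tubes are still in the rack. Next I tip it in two half steps.

```bash

python3 -m handwheel '[[[0,0,0,0,-0.05,0],[0,0,0,0,-0.1,0],[0,0,0,0,-0.16,0],[0,0,0,0,-0.21,0],[0,0,0,0,-0.25,0]]]'
python3 -m handwheel '[[[0,0,0,0,0,0],[0,0,0,0,0,0],[0,0,0,0,0,0]]]'
python3 -c "
from h import *
print(bot.get_state()['qpos'])"
```

```text
clock: 18.72
ee_pos: [0.529, -0.0351, 0.223]
ee_rot: [[-0.147, 0.987, 0.063], [0.911, 0.16, -0.38], [-0.385, 0.001, -0.923]]
force: [0.2, 1.1, -1.1]
width: 0.0248
grasp_force: 49.0
clock: 18.97
ee_pos: [0.5289, -0.038, 0.2231]
ee_rot: [[-0.143, 0.988, 0.06], [0.913, 0.155, -0.377], [-0.381, 0.0, -0.924]]
force: [-0.3, -0.4, -0.6]
width: 0.0251
grasp_force: 49.1
[-0.736   0.0533  0.5147  1.8442  0.379   1.2973 -0.1779]
```

```bash

python3 -m handwheel '[[[0.01,0,0.01,0,-0.05,0],[0.02,0.001,0.02,0,-0.1,0],[0.03,0.002,0.035,0,-0.16,0],[0.037,0.002,0.049,0,-0.21,0],[0.037,0.002,0.049,0,-0.25,0]]]'
python3 -m handwheel '[[[0,0,0,0,0,0],[0,0,0,0,0,0],[0,0,0,0,0,0],[0,0,0,0,0,0],[0,0,0,0,0,0]]]'
python3 - <<'E'
from h import *
s=bot.get_state(); im=viewer.grab_frame("top"); t=viewer.grab_frame("scene")
cv2.imwrite("pics/f.png",np.hstack([cv2.resize(im[140:320,190:490],(400,240)),cv2.resize(t[150:420,130:530],(400,270))[:240]])[:,:,::-1])
R=np.array(s["ee_rot"]);print(s["qpos"],s["dq"],"mid",s["ee_pos"]+.012*R[:,2],"foot",s["ee_pos"]+.06*R[:,2],np.degrees(np.arccos(-R[2,2])))
E
```

```text
clock: 19.38
ee_pos: [0.528, -0.03, 0.1918]
ee_rot: [[-0.11, 0.988, 0.109], [0.697, 0.155, -0.7], [-0.708, -0.001, -0.706]]
force: [-0.6, -0.7, -0.2]
width: 0.0247
grasp_force: 49.1
clock: 19.8
ee_pos: [0.529, -0.031, 0.1941]
ee_rot: [[-0.107, 0.988, 0.11], [0.7, 0.153, -0.697], [-0.706, 0.002, -0.708]]
force: [-0.9, -0.1, -1.5]
width: 0.0248
grasp_force: 49.1
[-0.8701  0.2082  0.4427  1.9141  0.6794  1.3486 -0.535 ] [-0.0049  0.0041 -0.0081  0.0046  0.0032  0.0009 -0.0036] mid [ 0.5303 -0.0394  0.1856] foot [ 0.5355 -0.0728  0.1516] 44.8881976537584
```

View pics/f.png

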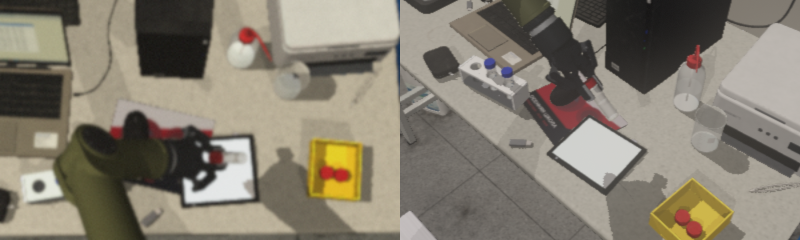

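The view shows the red tube tipped over the pad, with its foot at about (620,125) in the right half (scene pixel about (350,275)). Both blue tubes are in the rack and the caps are in the tray. I'll check the tube's tilt by projecting its expected ends into the pictures.

```bash
python3 - <<'E'
from h import *
s=bot.get_state();R=np.array(s["ee_rot"])
ims=[]
for n in("scene","top"):
    c=viewer.calibration(n); im=viewer.grab_frame(n)[:,:,::-1].copy(); pts=[]
    for k in(.0605,-.0365):
        p=c["view"][:3,:3]@(s["ee_pos"]+k*R[:,2])+c["view"][:3,3]; pts.append((p[0]/p[2]*c["fx"]+c["cx"],p[1]/p[2]*c["fy"]+c["cy"]))
    print(n,np.array(pts)); u,v=np.mean(pts,0).astype(int)
    cr=cv2.resize(im[v-35:v+35,u-45:u+45],None,fx=4.4,fy=4.4,interpolation=cv2.INTER_CUBIC)
    for q in pts: cv2.circle(cr,(int((q[0]-u+45)*4.4),int((q[1]-v+35)*4.4)),4,(0,255,0),1)
    ims.append(cr)
cv2.imwrite("pics/g.png",np.hstack(ims))
E
```

```text
scene [[342.3101 267.5104]
 [314.9973 231.2539]]
top [[370.3401 258.0941]
 [347.8503 258.2578]]
```

View pics/g.png

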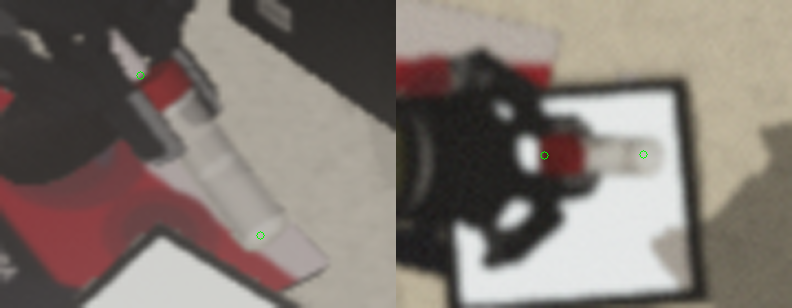

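The predicted ends sit on the tube's axis in both views, at (260,235) for the foot and (140,75) for the cap. So the tilt holds at about 45° and there is no slip.

```bash
python3 -c "
from bench import bot
print(bot.job_done())"
```

```text
the job is handed in; nothing more can be done
None
```

The job is handed in: both caps are in the waste tray, and the red-capped tube is held at about 45° with its cap up over the middle of the pad (its middle about 19 cm and its lower end about 15 cm above the desk), with both blue tubes still in the rack.

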